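Change the socket on a torque wrench

ROBOT

A 7-joint arm with a two-finger parallel gripper is mounted at the origin on a cart in front of the work surface, level with it; the furniture and walls round the work are solid. World frame = base frame: x ahead of the robot, y to its left, z up, the work surface at z = 0. Lengths are in m, angles in rad, forces in N, time in s.
With the tool pointing down it reaches from about 0.4 to 0.85 m from the base axis. Payload 4.5 kg.
Tool frame: the origin (TCP) lies on the centre line of the jaws, within the pads' length; the fingertips stand 17 mm ahead of it and the grasp point (between the pads) lies 2 mm behind it (r.tip_reach is the distance from the TCP to the fingertips, in m); z points along the fingers, y is the line along which they close (so a half turn about z gives the same grasp; the last joint's range is limited). The gripper opens to 88 mm and grips with 3 to 60 N. Pads are 18 mm wide; open, the fingers measure 123 mm over their backs; the gripper's body (75 mm by 187 mm) begins 45 mm behind the grasp point.
Start: joints at [1.154, 0.689, -0.195, 1.565, 0.157, 0.902, -0.215], TCP at [0.272, -0.563, 0.256] pointing down, gripper open.
Joint ranges: [-3.01, 3.01], [-0.46, 2.08], [-1.47, 1.51], [0.13, 2.56], [-1, 4.14], [0.04, 2.09], [-2.66, 2.66]. Speed limits (rad/s): [2.57, 2.57, 3.14, 3.14, 3.14, 3.14, 3.14].

INTERFACE

Orientations are given as a unit quaternion [x, y, z, w].
In Python, from plant import r gives the robot as it stands.
- The arm moves only by the tool step_arm, never from a script. Its argument "steps" is a list of rows, each a list of 7 numbers: the shift along the tool's x, y, z in cm, then the turn, a rotation vector about the tool's x, y, z in degrees, then the gripper's target within -1 to 1 (shut at 1, half-way at 0, fully open at -1). A call has 1 to 8 rows; each row shifts and turns the commanded pose from where the row before left it, along the tool's axes as they then stand; what a row does not reach is not made up. A row lasts 1/8 s, in which the tool goes at most 62.5 mm and 10.7 degrees, less where a joint would pass 70% of its speed; a pose out of reach is approached as far as the arm can. A call with a gripper value outside its range is refused whole. The fingers move at their own pace and stop on an object; "force" is the grip in N (left out, the last holds). Time passes only in rows, so rows that do not move let the fingers close. It gives the time, the measured TCP pose, the force, the opening and the grip force at its end, in the units of the state.
- r.get_state(): the state, without advancing time (a new reading comes with each control period).
- r.snapshot(name): name is "scene" or "top" or "wrist"; returns a dict with "pixels" (480x640x3 uint8, red, green, blue), "fx", "fy", "cx", "cy" (pixels), "dist_coeffs" ([k1, k2, p1, p2, k3] as OpenCV has them; the pictures are not rectified), "cam_to_world" (4x4, takes a point from camera to world coordinates). Camera axes: x right, y down, z forward; pixel columns grow to the right and rows downward; lengths in m; the calibration is good to about 2 mm. A picture is of the moment at which its call begins. There is no depth.
- r.finish_job(): hands the job in; it is judged then, once.
The state is a dict: "clock": time; "q": joint angles; "qd": joint speeds; "joint_torque": joint torques, N m; "tool_pos": TCP position; "eef_rot": TCP orientation; "contact_force": force on the tool from outside, world axes, zero at the start; "moment": the same for the moment, N m; "opening": opening from 0.0 (shut) to 1.0 (fully open); "finger_force": force on a finger pad.
Only numpy, scipy, OpenCV 4.12 (cv2) and the standard library are available. Lean on these libraries where they do the work, as an engineer would, in place of code of your own. Each camera call takes 0.05 s, during which the arm holds its last target. There are 200 camera calls.

TASK

The bolts on the pressure vessel need the blue socket. Pull the red socket up off the square drive of the torque wrench and stand it on a free post of the socket rail, then take the blue socket from the rail and push it down onto the drive, fully home until the spring ball clicks into its dimple. Leave the other sockets on their posts and do not disturb the jar and the timer.

Things in the scene. Friction and masses are not known exactly. Their poses are not given: they have to be found in the camera images.
- wrench: Chrome torque wrench with a black grip, held in a fixed grey bench rest, square drive pointing straight up. Origin: on the worktop under the drive's centre; z up, handle along its -x (tail 252 mm from the drive), tube axis 24 mm up. The head is a disc of 40 mm diameter whose flat top face (the shoulder) is 36 mm above the worktop.
- drive (a point): Centre of the shoulder, where the half-inch square drive rises; axes as the wrench. Drive: 12.6 mm square, sides along the wrench's x and y, 16.5 mm tall, its last 3.5 mm tapered to 8.4 mm. A spring ball stands out 3 mm from its -x face, 8 mm above the shoulder; about 5 N of push or 8 to 15 N of pull takes a socket past it, its weight does not. A socket that is home rests on the shoulder.
- ball (a joint): Travel of the spring ball into the drive, m: 0 = fully out (drive bare, or ball in a socket's dimple), 0.0005 to 0.002 while a socket's rim rides over it.
- rail: Fixed aluminium socket rail, 36 mm wide, 206 mm long along its y, 10 mm high, with four square black posts 48 mm apart. Origin: centre of its underside; z up. At the start three posts hold a socket and the one at its +y end (post3) is free.
- post0 (a point): Foot of the post at rail y = -72 mm, on the rail's top face (10 mm above the worktop). Every post is 11.8 mm square, sides parallel to the rail's axes, 15 mm tall, the upper 5.5 mm tapered. A socket drops over it loosely and stands on the rail's top face.
- post1 (a point): Foot of the post at rail y = -24 mm.
- post2 (a point): Foot of the post at rail y = +24 mm.
- post3 (a point): Foot of the post at rail y = +72 mm, free at the start.
- red_socket_mid (a point): Centre (half-way up) of the loose red 10 mm socket, at the start home on the drive. All four sockets: 42 mm tall, about 0.11 kg, drive end down, round body 26 mm in diameter for the lower 26 mm, above it a nose (red 18, yellow 22, green 25, blue 26 mm) with a hexagonal mouth; coated in their colour outside, bare steel inside.
- blue_socket_mid (a point): Centre of the loose blue 19 mm socket, at the start on post0, post1 or post2. Each socket's underside has a square hole 14 mm wide, 18 mm deep, sides parallel to the point's x and y (on the rail: to the rail's axes within 0.1 rad), with a chamfered mouth and a ball dimple in each wall: any of the four quarter turns fits.
- yellow_socket_mid (a point): Centre of the 13 mm yellow socket, on a post of the rail; stays there.
- green_socket_mid (a point): Centre of the 16 mm green socket, on a post of the rail; stays there.
- jar: Loose white jar with a black cap, 55 mm diameter, 90 mm tall, bystander; origin under its centre.
- timer: Loose white bench timer, 62 x 62 x 20 mm, bystander; origin under its centre.
- vessel: Heavy steel pressure vessel with six flange bolts, 120 mm diameter, 130 mm tall, fixed scenery behind the work; origin under its centre.
Things that resemble listed ones, but are neither listed nor needed, are in the scene too. Leave any pink look-alike of the part that bears blue_socket_mid alone.

How it is judged:
On the way, in this order (a step that is already met when the one before it is completed fails the run):
1. the red socket has been pulled clear of the drive (distance between red_socket_mid and drive above 0.06 m), for 0.1 s.
2. the blue socket sits home on the drive and the ball has clicked (z of blue_socket_mid in the frame of wrench below 0.0585 m and horizontal distance between blue_socket_mid and drive below 0.0025 m and angle between blue_socket_mid's own z axis and vertical below 0.06 rad and value of joint ball below 0.0006 m), for 0.2 s.
At the end, for the whole second after the job is handed in: Blue socket on the drive: underside within 1.5 mm of the shoulder, centred within 2.5 mm, upright within 0.06 rad, ball out (under 0.6 mm). Red socket upright within 0.1 rad over a rail post, down within 3 mm, within 4 mm of its centre (all of step 2 and z of red_socket_mid in the frame of rail between 0.028 and 0.034 m and angle between red_socket_mid's own z axis and vertical below 0.1 rad and (horizontal distance between red_socket_mid and post0 below 0.004 m or horizontal distance between red_socket_mid and post1 below 0.004 m or horizontal distance between red_socket_mid and post2 below 0.004 m or horizontal distance between red_socket_mid and post3 below 0.004 m)); the robot touches nothing.
It fails at once if the yellow or the green socket is moved by more than 12 mm (distance of any of yellow_socket_mid, green_socket_mid from where it was at the start of the episode above 0.012 m).
It fails at once if the jar or the timer is moved by more than 15 mm (distance of any of jar, timer from where it was at the start of the episode above 0.015 m).
It also fails if it takes over 58 s, if anything falls off the work surface, if the arm or the gripper's body presses on something with over 40 N, if the wrist force passes 120 N, or if a joint passes its speed limit or range.

## Working session

There is one attempt and no reset: what is moved stays moved. The work goes in short steps, Python scripts to look and compute and a tool call to move; the robot and the scene stay as the last step left them, time stands still between calls to the robot, and variables do not carry over. Pictures are saved under pics/ and viewed, at most 10 in all, crops included, and the job is handed in when it is done.

Besides the shell and the picture viewer there is one more tool, called after ">>>" by a JSON object that holds its "api" and its "payload", one argument or row to a line. step_arm: Moves the arm, as the interface text tells. Its arguments: {"type":"object","properties":{"steps":{"type":"array","items":{"type":"array","items":{"type":"number"}}},"force":{"type":"number"}},"required":["steps"]}

```bash
ls; mkdir -p pics
python3 - <<'E'
from plant import r
import cv2,pickle
d={}
for n in("scene","top"):
    s=r.snapshot(n);d[n]=s;cv2.imwrite(f"pics/{n}0.png",s["pixels"][:,:,::-1])
    print(n,s["fx"],s["fy"],s["cx"],s["cy"],s["dist_coeffs"],s["cam_to_world"])
pickle.dump(d,open("d0.pkl","wb"))
print(r.get_state())
E
```

```text
pics
scene 441.14500780397196 441.14500780397196 313.3659300908034 237.64211334971986 [-0.10096331  0.          0.          0.          0.        ] [[-0.44556026 -0.41326359  0.79415947 -0.17972886]
 [-0.89524745  0.20849005 -0.39378154  0.51880426]
 [-0.00283877 -0.88642265 -0.46286805  0.53125575]
 [ 0.          0.          0.          1.        ]]
top 470.68371566203365 470.68371566203365 320.07813967757096 233.042313797495 [0.03522193 0.         0.         0.         0.        ] [[ 0.02957605 -0.99143371  0.12721815  0.45506812]
 [-0.99941413 -0.03152424 -0.01332727  0.1191287 ]
 [ 0.01722356 -0.12674945 -0.99178522  1.20266297]
 [ 0.          0.          0.          1.        ]]
{'clock': 0.1, 'q': array([ 1.15383381,  0.68991369, -0.19450415,  1.5662111 ,  0.15731121,
        0.90250438, -0.21513762]), 'qd': array([-0.000727  , -0.00345797, -0.00202772, -0.00127023,  0.00016263,
       -0.00039281, -0.00054909]), 'joint_torque': array([-2.73695507e-03, -5.28492343e+01, -1.27161764e+00, -1.53834987e+01,
       -5.25998615e-02,  1.97361907e-03,  7.48627622e-05]), 'tool_pos': array([ 0.27200497, -0.56211918,  0.25498905]), 'eef_rot': array([ 9.74705315e-01,  2.23492442e-01, -2.50024125e-04, -7.83970396e-04]), 'contact_force': array([0.10579043, 0.67697438, 0.38440474]), 'moment': array([ 0.0139973 , -0.00493315, -0.03882659]), 'finger_force': 0.0, 'opening': 1.00133256181583}
```

View pics/scene0.png

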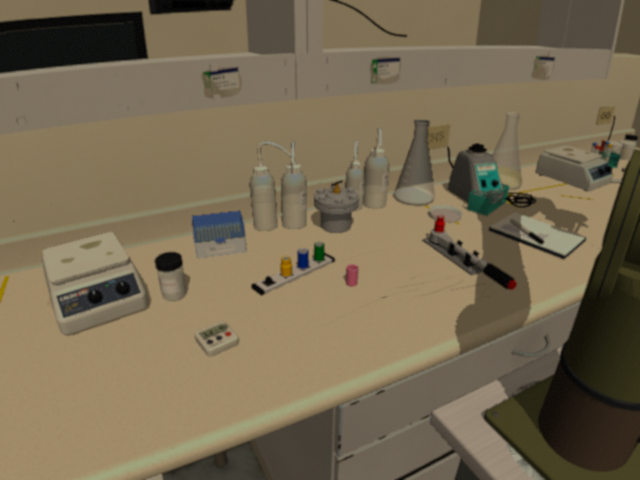

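View pics/top0.png

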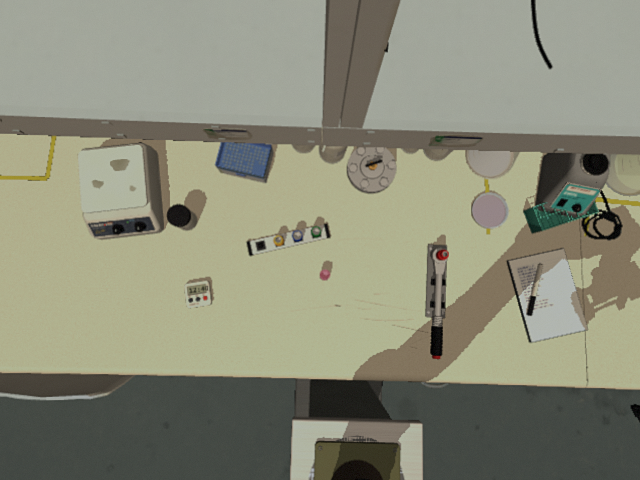

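Top view: the rail runs from (248,247) to (330,232), with its free post at (261,245). It holds yellow (279,240), blue (297,236) and green (316,231). The red socket is on the drive at (442,255), and the wrench tail is at (435,357).

Candidates for "blue socket":
- **Blue socket on the rail:** top (297,236), scene (303,259). This is my choice.
- **Pink look-alike:** top (325,270). Leave it alone.
- **Blue tip box:** top (245,158). This isn't a socket.

Next I'll measure positions and check the choice in a close crop.

```bash
cat > h.py <<'E'
import numpy as np, cv2
from scipy.spatial.transform import Rotation as R
def ray(s,px):
    K=np.array([[s["fx"],0,s["cx"]],[0,s["fy"],s["cy"]],[0,0,1]])
    u=cv2.undistortPoints(np.array(px,float).reshape(-1,1,2),K,np.array(s["dist_coeffs"])).reshape(-1,2)
    T=np.array(s["cam_to_world"]); return T[:3,3],np.c_[u,np.ones(len(u))]@T[:3,:3].T
def plane(s,px,z):
    o,d=ray(s,px); return o+d*((z-o[2])/d[:,2])[:,None]
def tri(views):   # list of (snapshot, pixel): least-squares crossing point
    A=0;b=0
    for s,p in views:
        o,d=ray(s,[p]); d=d[0]/np.linalg.norm(d[0]); P=np.eye(3)-np.outer(d,d); A=A+P; b=b+P@o
    return np.linalg.solve(A,b)
def mask(s,h0,h1,smin=110,vmin=40,box=None):
    hsv=cv2.cvtColor(np.ascontiguousarray(s["pixels"]),cv2.COLOR_RGB2HSV)
    m=cv2.inRange(hsv,(h0,smin,vmin),(h1,255,255)) if h0<=h1 else cv2.inRange(hsv,(h0,smin,vmin),(180,255,255))|cv2.inRange(hsv,(0,smin,vmin),(h1,255,255))
    if box: k=np.zeros_like(m); x0,y0,x1,y1=box; k[y0:y1,x0:x1]=255; m&=k
    return m
def blob(m):
    n,l,st,c=cv2.connectedComponentsWithStats(m); i=1+np.argmax(st[1:,4]); return c[i],st[i]
def move(st,pos,xdir):  # shift (cm, tool axes) and turn about tool z (deg, nearest half-turn)
    Q=R.from_quat(st["eef_rot"]).as_matrix(); x=Q[:,0]
    a=(np.degrees(np.arctan2(x[1],x[0]))-xdir+90)%180-90   # tool z is down: +turn lowers world yaw
    return (Q.T@(np.array(pos)-st["tool_pos"])*100).round(2), round(a,2)
E
python3 - <<'E'
import pickle;from h import *
d=pickle.load(open("d0.pkl","rb"));t,s=d["top"],d["scene"]
B={"red":(170,8,(430,240,455,265),(425,210,455,235)),"yel":(15,30,(270,230,289,250),(275,250,297,280)),"blu":(105,130,(288,225,307,247),(294,245,312,272)),"gre":(45,85,(306,222,325,242),(312,238,328,265))}
for n,(a,b,bt,bs) in B.items():
    ct,st=blob(mask(t,a,b,90,30,bt));cs,ss=blob(mask(s,a,b,90,30,bs))
    print(n,ct.round(1),st,cs.round(1),ss,tri([(t,ct),(s,cs)]).round(4),plane(t,[ct],.078 if n=="red" else .052)[0].round(4))
ct,_=blob(mask(t,170,8,90,30,(425,345,445,365)));print("tail",ct,plane(t,[ct],.024))
a=cv2.resize(t["pixels"][205:290,235:350],None,fx=6,fy=6,interpolation=2)
cv2.imwrite("pics/crop.png",a[:,:,::-1])
E
```

```text
red [441.6 254.5] [436 249  13  11  98] [439.5 223.9] [434 215  11  18 154] [ 0.5579 -0.1955  0.0577] [ 0.5567 -0.189   0.078 ]
yel [278.6 240.5] [273 235  11  11  72] [285.  263.9] [275 250  19  28 338] [0.5832 0.2076 0.0379] [0.5809 0.205  0.052 ]
blu [297.4 239.5] [293 237   9   5  17] [302.7 260.3] [298 253  10  16 139] [0.5883 0.1618 0.0321] [0.5848 0.1589 0.052 ]
gre [315.4 234.2] [311 230  10   7  23] [318.9 252.9] [314 245  11  17 143] [0.6023 0.1159 0.0323] [0.5994 0.1151 0.052 ]
tail [435.75   356.4375] [[ 0.31152968 -0.18812295  0.024     ]]
```

View pics/crop.png

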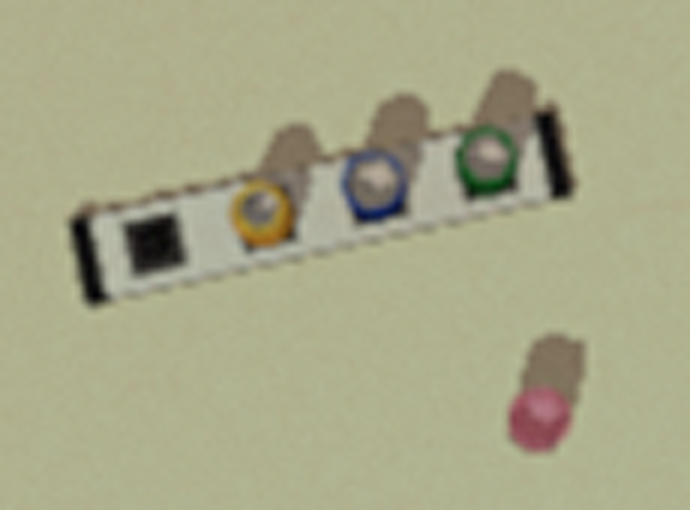

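The crop shows yellow (263,212), blue (375,185), green (487,158), the free post (155,243) and pink, off the rail, at (540,420). Blue is confirmed as the middle socket.

Run:
```python
import pickle;from h import *;from plant import r
t=pickle.load(open("d0.pkl","rb"))["top"]
f=lambda p:(235+(p[0]+.5)/6-.5,205+(p[1]+.5)/6-.5)
e=plane(t,[f((88,258)),f((555,152))],.01);v=e[0]-e[1];print("rail ends",e.round(4),np.degrees(np.arctan2(v[1],v[0])),np.linalg.norm(v),e.mean(0).round(4))
print("post3",plane(t,[f((155,243))],.02).round(4),"tops",plane(t,[f((263,212)),f((375,185)),f((487,158))],.052).round(4))
print(move(r.get_state(),[.557,-.190,.20],90))
```

```text
rail ends [[0.5652 0.2816 0.01  ]
 [0.6167 0.0854 0.01  ]] 104.71111222738979 0.20278648988981876 [0.5909 0.1835 0.01  ]
post3 [[0.5714 0.2525 0.02  ]] tops [[0.5824 0.2054 0.052 ]
 [0.595  0.1601 0.052 ]
 [0.6076 0.1145 0.052 ]]
(array([ 41.87, -21.07,   5.53]), np.float64(-64.17))
```

>>> {"api": "step_arm", "payload": {
  "steps": [
    [5.2,-2.6,0,0,0,0,-1],
    [5.2,-2.6,0,0,0,0,-1],
    [5.2,-2.6,0.5,0,0,0,-1],
    [5.2,-2.6,1,0,0,0,-1],
    [5.2,-2.6,1,0,0,0,-1],
    [5.2,-2.6,1,0,0,0,-1],
    [5.2,-2.6,1,0,0,0,-1],
    [5.4,-2.8,1,0,0,0,-1]
  ]
}}

```text
clock: 1.1
tool_pos: [0.5578, -0.1902, 0.2001]
eef_rot: [0.975, 0.223, -0.0, 0.0]
contact_force: [0.8, -0.1, 1.7]
opening: 1.001
finger_force: 0.0
```

>>> {"api": "step_arm", "payload": {
  "steps": [
    [0,0,0,0,0,-9.2,-1],
    [0,0,0,0,0,-9.2,-1],
    [0,0,0,0,0,-9.2,-1],
    [0,0,0,0,0,-9.2,-1],
    [0,0,0,0,0,-9.2,-1],
    [0,0,0,0,0,-9.2,-1],
    [0,0,0,0,0,-9.0,-1],
    [0,0,0,0,0,0,-0.5]
  ]
}}

```text
clock: 2.1
tool_pos: [0.5567, -0.1915, 0.2003]
eef_rot: [0.708, 0.707, -0.0, -0.001]
contact_force: [0.0, 0.1, -0.2]
opening: 0.907
finger_force: 0.0
```

Run:
```python
import pickle;from h import *;from plant import r
s=r.snapshot("wrist");pickle.dump(s,open("w1.pkl","wb"));cv2.imwrite("pics/w1.png",s["pixels"][:,:,::-1])
st=r.get_state();print(st["clock"],st["tool_pos"],move(st,[.557,-.19,.2],90),st["opening"]);print(s["cam_to_world"],s["fx"],s["cx"],s["cy"],s["dist_coeffs"])
```

```text
2.15 [ 0.55678884 -0.19151596  0.20039249] (array([0.15, 0.02, 0.04]), np.float64(-0.15)) 0.8602003998980208
[[ 9.99997921e-01 -8.58028061e-04 -1.84992734e-03  5.57267730e-01]
 [-1.36174873e-03 -9.56237509e-01 -2.92588401e-01 -1.15774961e-01]
 [-1.51792085e-03  2.92590312e-01 -9.56236689e-01  3.29806760e-01]
 [ 0.00000000e+00  0.00000000e+00  0.00000000e+00  1.00000000e+00]] 390.0286299285358 318.3670192995529 230.41609568101697 [-0.00391672  0.          0.          0.          0.        ]
```

View pics/w1.png

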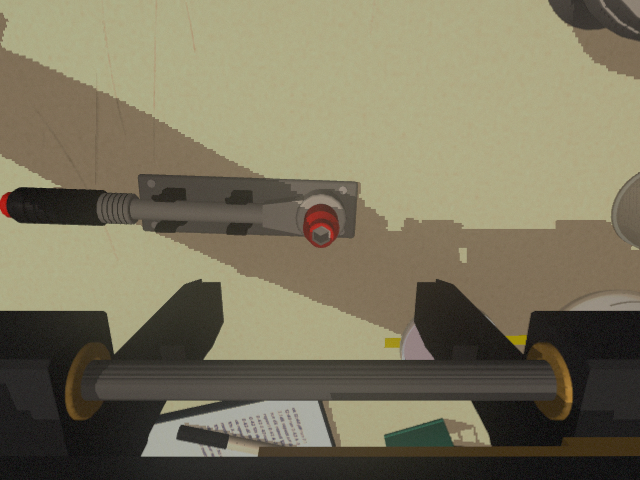

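The wrist view shows the red socket's mouth at (320,236), the head disc around (320,214), the handle running left to the red tail at (5,204), and the jaws at (205,320) and (433,320).

Run:
```python
import pickle;from h import *
s=pickle.load(open("w1.pkl","rb"))
m=mask(s,170,8,120,30,(290,190,350,260));c,st=blob(m);print(c,st)
# silhouette bottom (top rim, nose 9mm radius) and widths
for v in range(st[1],st[1]+st[3],3):
    u=np.where(m[v])[0]; print(v,u.min(),u.max(),end=' | ')
print()
print("mouth",plane(s,[(320.5,235)],.078).round(4))
g=cv2.cvtColor(s["pixels"],cv2.COLOR_RGB2GRAY)
# black grip edges: centre per column (z=.024)
P=[]
for u in (25,40,55,70,85,92):
    v=np.where(g[180:235,u]<50)[0]+180; P.append((u,(v.min()+v.max())/2)); print(u,v.min(),v.max(),end=' ')
W=plane(s,P,.024);k=np.polyfit(W[:,0],W[:,1],1);print("\ngrip",W.round(4),np.degrees(np.arctan(k[0])))
a=cv2.resize(s["pixels"][170:260,230:370],None,fx=5,fy=5,interpolation=2)
cv2.imwrite("pics/c2.png",a[:,:,::-1])
```

```text
[320.22292994 223.03927813] [303 204  36  44 942]
204 319 322 | 207 311 330 | 210 308 333 | 213 306 334 | 216 305 334 | 219 304 336 | 222 304 337 | 225 303 338 | 228 303 338 | 231 304 338 | 234 304 337 | 237 305 336 | 240 308 333 | 243 311 330 | 246 315 326 | 
mouth [[ 0.5582 -0.1961  0.078 ]]
25 188 222 40 188 222 55 188 222 70 189 223 85 190 224 92 190 224 
grip [[ 0.3201 -0.1877  0.024 ]
 [ 0.3322 -0.1877  0.024 ]
 [ 0.3444 -0.1877  0.024 ]
 [ 0.3564 -0.1886  0.024 ]
 [ 0.3684 -0.1894  0.024 ]
 [ 0.374  -0.1894  0.024 ]] -2.1270712170571
```

View pics/c2.png

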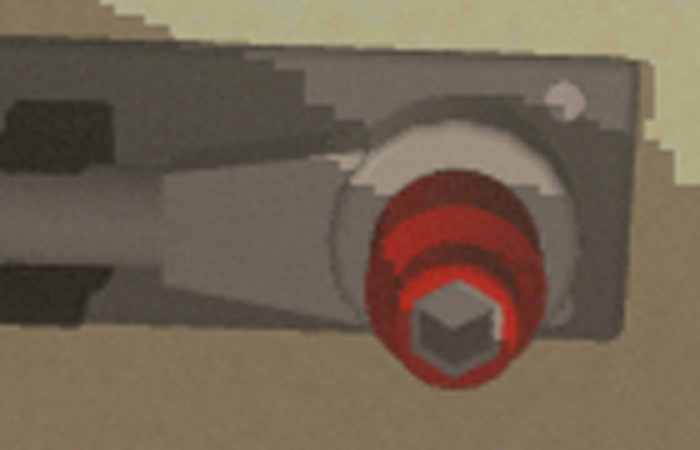

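The crop shows the mouth centre at full-image pixel (321,235) and the head disc centred on column 321. That puts the drive at about (0.558, -0.196), with wrench yaw about -2°. I'll descend onto the red socket.

>>> {"api": "step_arm", "payload": {
  "steps": [
    [-0.45,0.12,3,0,0,0,-0.4],
    [0,0,3.5,0,0,0,-0.3],
    [0,0,3.5,0,0,0,-0.3],
    [0,0,2.5,0,0,0,-0.3],
    [0,0,1.5,0,0,0,-0.3],
    [0,0,0,0,0,0,-0.3]
  ]
}}

```text
clock: 2.9
tool_pos: [0.5579, -0.1957, 0.0601]
eef_rot: [0.707, 0.707, -0.001, -0.001]
contact_force: [0.2, -0.0, 0.3]
opening: 0.65
finger_force: 0.0
```

>>> {"api": "step_arm", "payload": {
  "steps": [
    [0,0,0,0,0,0,0.2],
    [0,0,0,0,0,0,0.6],
    [0,0,0,0,0,0,1],
    [0,0,0,0,0,0,1],
    [0,0,0,0,0,0,1]
  ],
  "force": 10
}}

```text
clock: 3.52
tool_pos: [0.5585, -0.1961, 0.0612]
eef_rot: [0.707, 0.707, 0.0, 0.0]
contact_force: [0.1, -0.4, 4.4]
opening: 0.287
finger_force: 10.0
```

>>> {"api": "step_arm", "payload": {
  "steps": [
    [0,0,0,0,0,0,1],
    [0,0,0,0,0,0,1],
    [0,0,-0.5,0,0,0,1],
    [0,0,-1,0,0,0,1],
    [0,0,-1.5,0,0,0,1],
    [0,0,-4,0,0,0,1],
    [0,0,-5,0,0,0,1],
    [0,0,0,0,0,0,1]
  ],
  "force": 45
}}

```text
clock: 4.53
tool_pos: [0.561, -0.1962, 0.1856]
eef_rot: [0.707, 0.707, 0.002, 0.004]
contact_force: [-0.3, 0.3, -1.2]
opening: 0.275
finger_force: 45.0
```

Run:
```python
import pickle;from h import *;from plant import r
s=r.snapshot("wrist");pickle.dump(s,open("w2.pkl","wb"));cv2.imwrite("pics/w2.png",s["pixels"][:,:,::-1])
st=r.get_state();print(st["clock"],st["tool_pos"],st["eef_rot"],st["contact_force"],st["opening"])
print(move(st,[.5714,.2525,.15],105))
```

```text
4.575 [ 0.55927641 -0.19622911  0.1832129 ] [0.70700703 0.70720304 0.00103538 0.0019617 ] [-0.31113697  0.82348835 -1.67115999] 0.2756523615740594
(array([44.88,  1.21,  3.27]), np.float64(-14.98))
```

View pics/w2.png

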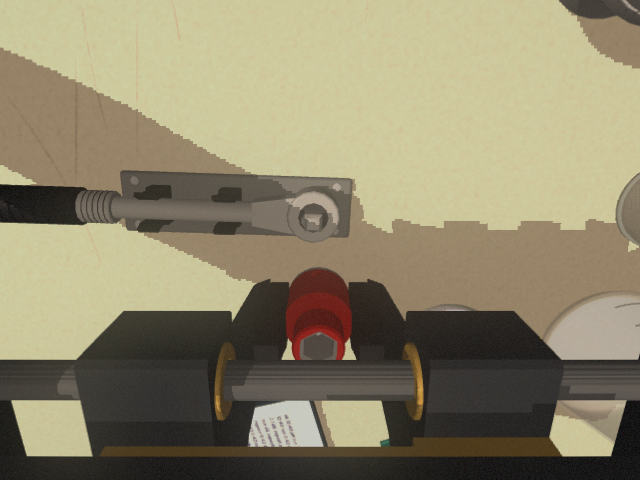

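The red socket is gripped and upright, with its mouth at (319,347), and the bare drive is at (313,217). I'll compute where the socket sits in the grip, and the drive and post targets.

Run:
```python
import pickle;from h import *;from plant import r
s=pickle.load(open("w2.pkl","rb"));T=s["cam_to_world"]
print("mouth",plane(s,[(319,346.5)],.200).round(4))
m=mask(s,170,8,120,30,(270,260,370,375));n=[]
for v in range(345,368,3):
    u=np.where(m[v])[0]; print(v,u.min(),u.max(),end=' | ')
print(np.where(m[:,319])[0][[0,-1]])
print("drive top",plane(s,[(313,217)],.0525).round(4),"tcp",r.get_state()["tool_pos"])
a=np.vstack([cv2.resize(s["pixels"][y:y+50,x:x+100],None,fx=6,fy=6,interpolation=2) for x,y in((265,190),(270,322))])
cv2.imwrite("pics/c3.png",a[:,:,::-1])
```

```text
mouth [[ 0.5613 -0.1969  0.2   ]]
345 292 344 | 348 292 344 | 351 292 344 | 354 293 343 | 357 294 342 | Traceback (most recent call last):
  File "<stdin>", line 6, in <module>
    return umr_minimum(a, axis, None, out, keepdims, initial, where)
ValueError: zero-size array to reduction operation minimum which has no identity
```

>>> {"api": "step_arm", "payload": {
  "steps": [
    [4,0.1,0,0,0,0,1],
    [5.5,0.1,0,0,0,0,1],
    [6,0.2,0,0,0,0,1],
    [6,0.2,0,0,0,0,1],
    [6,0.2,0,0,0,0,1],
    [6,0.2,0,0,0,0,1],
    [6,0.2,0,0,0,0,1],
    [5.3,0,1,0,0,0,1]
  ]
}}

```text
clock: 5.58
tool_pos: [0.5694, 0.2544, 0.17]
eef_rot: [0.707, 0.708, -0.0, -0.0]
contact_force: [0.7, 0.1, -1.6]
opening: 0.271
finger_force: 45.0
```

>>> {"api": "step_arm", "payload": {
  "steps": [
    [0,0,1,0,0,-8.5,1],
    [0,0,1,0,0,-8.5,1],
    [0,0,0,0,0,0,1],
    [0,0,0,0,0,0,1],
    [0,0,0,0,0,0,1]
  ]
}}

```text
clock: 6.2
tool_pos: [0.5702, 0.252, 0.151]
eef_rot: [0.595, 0.804, 0.0, 0.0]
contact_force: [0.0, -1.3, -1.2]
opening: 0.278
finger_force: 45.0
```

Run:
```python
import pickle;from h import *;from plant import r
s=r.snapshot("wrist");pickle.dump(s,open("w3.pkl","wb"));cv2.imwrite("pics/w3.png",s["pixels"][:,:,::-1])
st=r.get_state();print(st["clock"],st["tool_pos"],st["eef_rot"],st["contact_force"],st["opening"])
print(move(st,[.5705,.2515,.15],105))
```

```text
6.25 [0.57021537 0.25207446 0.15110341] [5.95091103e-01 8.03658181e-01 2.32539196e-04 2.30288468e-04] [-0.50735945 -0.14430558 -0.78712431] 0.2730695071152269
(array([-0.06,  0.01,  0.11]), np.float64(1.96))
```

View pics/w3.png

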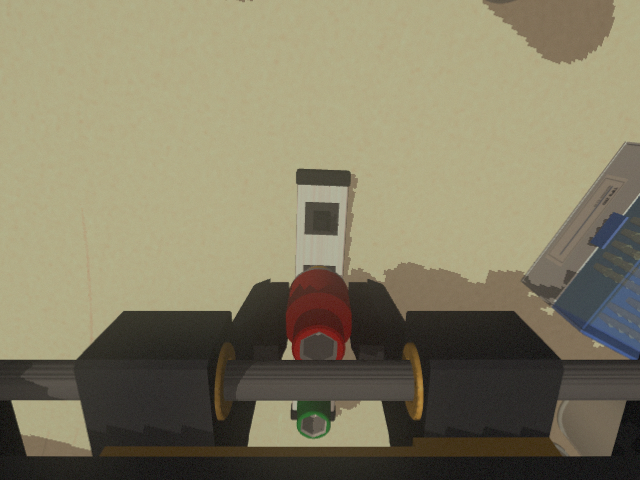

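The red socket is still held with its mouth at (319,347). Post 3 is at (321,218), its rail end is at (323,177), and the green socket shows at (314,425).

Run:
```python
import pickle;from h import *
s=pickle.load(open("w3.pkl","rb"));g=cv2.cvtColor(s["pixels"],cv2.COLOR_RGB2GRAY)
L=[];Rr=[]
for v in range(190,262,4):
    u=np.where((g[v,290:360]>165)&(s["pixels"][v,290:360,2]>150))[0]+290
    if len(u): L.append((u.min(),v));Rr.append((u.max(),v))
for E in(L,Rr):
    w=plane(s,E,.01);k=np.polyfit(w[:,1],w[:,0],1);print("edge",E[0],E[-1],np.degrees(np.arctan(-k[0]))+90,np.polyval(k,.2525))
m=(g<75).astype(np.uint8)*255;k=np.zeros_like(m);k[192:245,299:344]=255;m&=k
c,st=blob(m);print("post",c,st);print(plane(s,[(st[0]+st[2]/2-.5,st[1]+st[3]/2-.5)],.0175).round(4))
q=s["pixels"][190:245,292:356];cv2.imwrite("pics/c3.png",cv2.resize(q,None,fx=9,fy=9,interpolation=2)[:,:,::-1])
m=mask(s,170,8,120,30,(270,300,370,362))
print("red mouth",plane(s,[(319,346.5)],.1511+.0168).round(4))
```

```text
edge (np.int64(298), 190) (np.int64(297), 258) 104.99259587611212 0.5547519237465295
edge (np.int64(345), 190) (np.int64(341), 258) 104.67336496935164 0.589045808753922
post [322.66208791 219.09752747] [305 202  33  32 728]
[[0.5708 0.257  0.0175]]
red mouth [[0.5704 0.253  0.1679]]
```

View pics/c3.png

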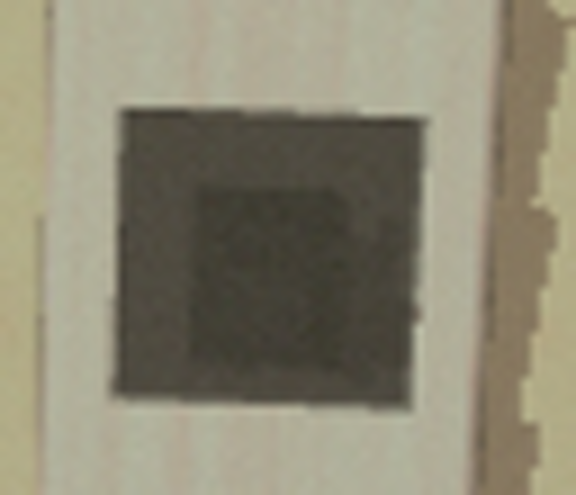

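The crop shows a dark pad about 24 mm square, centred at full-image pixel (321.8,218.4). The post, at about (322,220.5), stands on it. I'll cast the pad onto z = 10 mm and cross-check with the post.

Run:
```python
import pickle;from h import *
s=pickle.load(open("w3.pkl","rb"));t=pickle.load(open("d0.pkl","rb"))["top"]
f=lambda x,y:(291.6+(x+.5)/9,189.6+(y+.5)/9)
print("pad",plane(s,[f(268,256)],.0102).round(4)," post top far edge/near edge",plane(s,[f(270,188),f(270,365)],.025).round(4),plane(s,[f(270,188),f(270,365)],.0195).round(4))
q=plane(s,[f(120,108),f(425,118),f(412,408),f(113,397)],.0102);print(np.linalg.norm(np.diff(q,axis=0),axis=1).round(4))
w2=pickle.load(open("w2.pkl","rb"))
print("top-cam pad",plane(t,[(235+155.5/6-.5,205+243.5/6-.5)],.0102).round(4), "drive",plane(w2,[(313,217)],.0525).round(4))
b=pickle.load(open("w1.pkl","rb"));print("disc centre",)
```

```text
pad [[0.5719 0.2548 0.0102]]  post top far edge/near edge [[0.5692 0.2637 0.025 ]
 [0.5733 0.2504 0.025 ]] [[0.5696 0.2624 0.0195]
 [0.5738 0.2488 0.0195]]
[0.024  0.024  0.0242]
top-cam pad [[0.5724 0.2536 0.0102]] drive [[ 0.5586 -0.1914  0.0525]]
disc centre
```

>>> {"api": "step_arm", "payload": {
  "steps": [
    [0.16,0.24,2,0,0,0,1],
    [0,0,4,0,0,0,1],
    [0,0,3,0,0,0,1],
    [0,0,0.7,0,0,0,1],
    [0,0,0,0,0,0,1],
    [0,0,0.4,0,0,0,1],
    [0,0,0.3,0,0,0,1],
    [0,0,0,0,0,0,1]
  ]
}}

```text
clock: 7.25
tool_pos: [0.572, 0.2543, 0.047]
eef_rot: [0.595, 0.804, 0.0, 0.0]
contact_force: [0.3, 0.9, -1.1]
opening: 0.275
finger_force: 45.0
```

>>> {"api": "step_arm", "payload": {
  "steps": [
    [0,0,0.3,0,0,0,1],
    [0,0,0.2,0,0,0,1],
    [0,0,0,0,0,0,1]
  ]
}}

```text
clock: 7.62
tool_pos: [0.5717, 0.2542, 0.0415]
eef_rot: [0.595, 0.804, -0.0, -0.0]
contact_force: [0.0, 0.3, -0.7]
opening: 0.279
finger_force: 45.0
```

>>> {"api": "step_arm", "payload": {
  "steps": [
    [0,0,0.3,0,0,0,1],
    [0,0,0.2,0,0,0,1],
    [0,0,0,0,0,0,1],
    [0,0,0.1,0,0,0,1],
    [0,0,0,0,0,0,1]
  ]
}}

```text
clock: 8.25
tool_pos: [0.5719, 0.2543, 0.0357]
eef_rot: [0.595, 0.804, -0.0, 0.0]
contact_force: [-0.7, 0.9, -0.3]
opening: 0.277
finger_force: 45.0
```

>>> {"api": "step_arm", "payload": {
  "steps": [
    [0,0,0,0,0,0,0.3],
    [0,0,0,0,0,0,0.1],
    [0,0,0,0,0,0,-0.2],
    [0,0,-2,0,0,0,-0.2],
    [0,0,-4,0,0,0,-0.2],
    [0,0,-4,0,0,0,-0.2],
    [0,0,0,0,0,0,-0.2],
    [0,0,0,0,0,0,-0.2]
  ],
  "force": 10
}}

```text
clock: 9.25
tool_pos: [0.5718, 0.254, 0.1362]
eef_rot: [0.595, 0.804, -0.0, 0.0]
contact_force: [-0.1, 0.4, -1.1]
opening: 0.602
finger_force: 0.0
```

Run:
```python
import pickle;from h import *;from plant import r
s=r.snapshot("wrist");pickle.dump(s,open("w4.pkl","wb"));cv2.imwrite("pics/w4.png",s["pixels"][:,:,::-1])
st=r.get_state();print(st["clock"],st["tool_pos"],st["contact_force"],st["opening"])
a=np.radians(104.8);d=np.array([np.cos(a),np.sin(a)])
p3=np.array([.572,.2543]);p1=p3-.096*d;print("post1",p1,"p0",p3-.144*d,"p2",p3-.048*d)
for n,h in(("red",(170,8)),("yel",(15,30)),("blu",(105,130)),("gre",(45,85))):
    c,q=blob(mask(s,*h,110,40,(230,150,400,440)));print(n,c,q)
print("move",move(st,[*p1,.1360],104.8))
```

```text
9.3 [0.57140781 0.25376316 0.13539614] [ 0.37128397  0.20715657 -1.02425975] 0.5963701509639865
post1 [0.59652279 0.16148495] p0 [0.60878419 0.11507743] p2 [0.5842614  0.20789248]
red [317.54790182 232.23357086] [ 298  210   42   52 1263]
yel [315.18225256 300.24709898] [ 296  276   40   59 1465]
blu [310.5 401. ] [310 401   2   1   2]
gre [304.64091858 423.04592902] [293 401  34  39 479]
move (array([-9.56, -0.3 , -0.05]), np.float64(2.23))
```

View pics/w4.png

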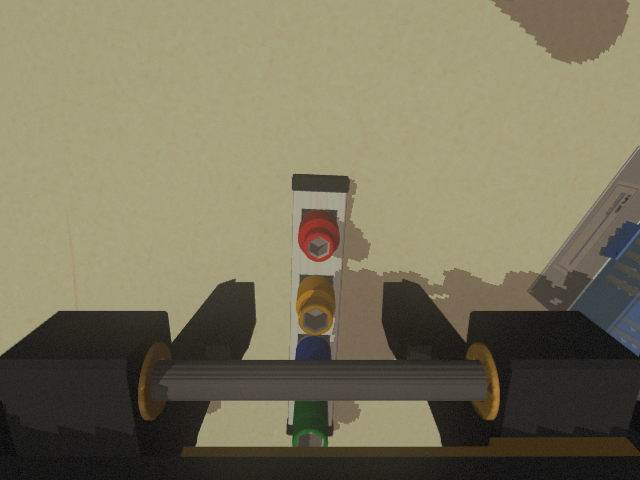

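The red socket stands on post 3, mouth at (318,247). Next on the rail are yellow (315,315), blue (313,350) and green (310,440). I'll move over blue and measure it by mask.

>>> {"api": "step_arm", "payload": {
  "steps": [
    [-3,-0.1,0,0,0,2.2,-0.2],
    [-4,0,0,0,0,0,-0.2],
    [-2.6,0,0,0,0,0,-0.2],
    [0,0,0,0,0,0,-0.2],
    [0,0,0,0,0,0,-0.2]
  ]
}}

```text
clock: 9.93
tool_pos: [0.5958, 0.1634, 0.1353]
eef_rot: [0.609, 0.793, 0.0, -0.001]
contact_force: [0.0, -0.2, 1.0]
opening: 0.603
finger_force: 0.0
```

Run:
```python
import pickle;from h import *;from plant import r
s=r.snapshot("wrist");pickle.dump(s,open("w5.pkl","wb"));cv2.imwrite("pics/w5.png",s["pixels"][:,:,::-1])
st=r.get_state();print(st["clock"],st["tool_pos"],st["eef_rot"])
m=mask(s,105,130,90,25,(280,190,360,280));c,q=blob(m);print("blu",c,q)
cs,_=cv2.findContours(m,0,2);k=max(cs,key=cv2.contourArea)
# lower rim arc of top face (z=.052, radius 13): fit ellipse via world circle on hull's lower half
p=k[:,0,:].astype(float);p=p[p[:,1]>q[1]+q[3]*.62];w=plane(s,p,.052)
A=np.c_[2*w[:,:2],np.ones(len(w))];x=np.linalg.lstsq(A,(w[:,:2]**2).sum(1),rcond=None)[0]
print("circle",x[:2].round(4),np.sqrt(x[2]+x[0]**2+x[1]**2),len(w))
# interior (non-blue) mouth
h=[c for c in cv2.findContours(m,cv2.RETR_CCOMP,2)[0] if 30<cv2.contourArea(c)<800]
for c in h: M=cv2.moments(c);print("hole",cv2.contourArea(c),plane(s,[(M['m10']/M['m00'],M['m01']/M['m00'])],.052).round(4))
print("move",move(st,[*x[:2],.034],104.8),move(st,[.5965,.1615,.034],104.8))
```

```text
9.975 [0.59573123 0.16389544 0.13542636] [ 6.08917666e-01  7.93232837e-01  3.76303563e-04 -8.94642009e-04]
blu [314.74825175 244.44055944] [296 230  44  41 286]
circle [0.5957 0.1625] 0.01255908077249704 30
hole 190.0 [[0.5928 0.1657 0.052 ]]
move (array([-0.15, -0.03, 10.14]), np.float64(0.18)) (array([-0.27,  0.02, 10.14]), np.float64(0.18))
```

>>> {"api": "step_arm", "payload": {
  "steps": [
    [-0.2,0,2,0,0,0,-0.2],
    [0,0,4,0,0,0,-0.2],
    [0,0,3,0,0,0,-0.2],
    [0,0,1,0,0,0,-0.2],
    [0,0,0,0,0,0,-0.2]
  ]
}}

```text
clock: 10.6
tool_pos: [0.5965, 0.1601, 0.0349]
eef_rot: [0.61, 0.793, -0.0, -0.0]
contact_force: [-0.8, -1.0, 0.3]
opening: 0.603
finger_force: 0.0
```

>>> {"api": "step_arm", "payload": {
  "steps": [
    [0,0,0,0,0,0,0.2],
    [0,0,0,0,0,0,0.6],
    [0,0,0,0,0,0,1],
    [0,0,0,0,0,0,1],
    [0,0,0,0,0,0,1],
    [0,0,0,0,0,0,1]
  ],
  "force": 10
}}

```text
clock: 11.35
tool_pos: [0.5974, 0.1596, 0.0364]
eef_rot: [0.61, 0.792, 0.0, 0.0]
contact_force: [-0.8, 0.5, 6.0]
opening: 0.286
finger_force: 10.0
```

>>> {"api": "step_arm", "payload": {
  "steps": [
    [0,0,0,0,0,0,1],
    [0,0,0,0,0,0,1],
    [0,0,-1,0,0,0,1],
    [0,0,-3,0,0,0,1],
    [0,0,-5,0,0,0,1],
    [0,0,-3,0,0,0,1],
    [0,0,0,0,0,0,1],
    [0,0,0,0,0,0,1]
  ],
  "force": 40
}}

```text
clock: 12.35
tool_pos: [0.5964, 0.159, 0.1547]
eef_rot: [0.61, 0.792, -0.001, -0.0]
contact_force: [0.6, -0.7, -1.4]
opening: 0.277
finger_force: 41.8
```

Run:
```python
import pickle;from h import *;from plant import r
s=r.snapshot("wrist");pickle.dump(s,open("w6.pkl","wb"));cv2.imwrite("pics/w6.png",s["pixels"][:,:,::-1])
st=r.get_state();print(st["clock"],st["tool_pos"],st["eef_rot"],st["opening"],move(st,[.5585,-.196,.15],88))
def rim(s,h,z,rr):
    m=mask(s,*h,90,25,(270,260,370,360));c,q=blob(m);print(c,q)
    for v in range(q[1]+4,q[1]+q[3],6):
        u=np.where(m[v])[0];print(v,u.min(),u.max(),end=' | ')
    print()
rim(s,(105,130),0,0)
w3=pickle.load(open("w3.pkl","rb"));rim(w3,(170,8),0,0)
a=s["pixels"][260:380,250:390];cv2.imwrite("pics/c6.png",cv2.resize(a,None,fx=5,fy=5,interpolation=2)[:,:,::-1])
```

```text
12.4 [0.59616354 0.15895565 0.15425246] [ 6.09908200e-01  7.92470775e-01 -1.30082462e-03 -6.04978830e-04] 0.2767648617736102 (array([-33.35, -12.73,   0.48]), np.float64(16.83))
[318.79131484 323.81785283] [280 303  78  57 829]
307 304 343 | 313 293 344 | 319 285 352 | 325 283 354 | 331 281 355 | 337 280 356 | 343 280 356 | 349 281 354 | 355 285 351 | 
[318.308253   309.76910416] [ 285  269   67   91 4253]
273 302 334 | 279 295 341 | 285 292 345 | 291 290 347 | 297 289 348 | 303 288 349 | 309 287 350 | 315 286 351 | 321 285 357 | 327 286 351 | 333 286 355 | 339 289 347 | 345 280 344 | 351 292 344 | 357 294 342 |
```

View pics/c6.png

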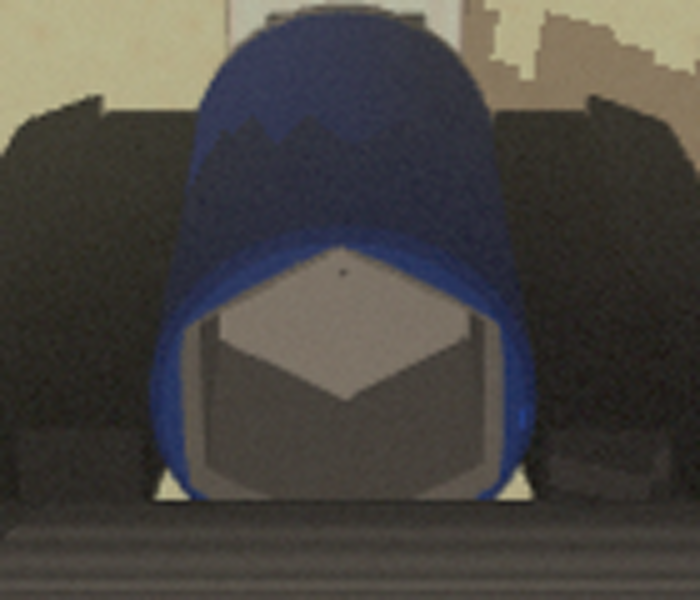

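The hexagonal mouth is symmetric, with vertices at crop (180,328), (341,247) and (502,328). So the socket's yaw matches the tool's. I'll compute its offset in the grip from those vertices.

Run:
```python
import pickle;from h import *;from plant import r
s=pickle.load(open("w6.pkl","rb"));st=r.get_state()
f=lambda x,y:(249.6+(x+.5)/5,259.6+(y+.5)/5)
T,L,Q=plane(s,[f(341,247),f(180,328),f(502,328)],st["tool_pos"][2]+.0156)
c=L+Q-T;M=R.from_quat(st["eef_rot"]).as_matrix()
print("AF",np.linalg.norm(L-Q),"centre in tool mm",(M.T@(c-st["tool_pos"])*1e3).round(2))
v=Q-L;print("hex yaw",np.degrees(np.arctan2(v[1],v[0]))+90,"tool",np.degrees(np.arctan2(M[1,0],M[0,0])))
# drive from w2: bare disc and drive
w=pickle.load(open("w2.pkl","rb"));g=cv2.cvtColor(w["pixels"],cv2.COLOR_RGB2GRAY)[195:245,288:345]
print("\n".join(" ".join("%3d"%x for x in row[::2]) for row in g[::3]))
print(st["tool_pos"],move(st,[.5585,-.196,.16],88))
```

```text
AF 0.02134821985247095 centre in tool mm [  1.83   0.33 -15.6 ]
hex yaw 104.91786879297321 tool 104.83422853269694
 95  93  95  96 106 109 139 165 172 167 170 171 170 170 170 169 162 159 149 114  86  85  84  92  95  97  94  93  96
115 134 154 131 151 173 169 170 168 168 168 168 168 171 170 170 170 169 170 164 146 114  86  83  91  95  94  94  96
164 166 142 171 170 168 168 169 169 170 171 169 170 170 168 169 169 171 170 167 168 167 137  86  88  94  95  95  95
116 131 164 169 168 169 168 169 168 162 122  78  86  84  84 146 165 171 168 168 170 166 169 134  87  92  95  94  93
106 109 118 117 117 120 169 160  81  85  83  85  83  84  87  87  84  93 169 169 172 170 170 168 132  87  94  93  94
 99 113 117 119 116 119  99  69  74  91  88  89  88  87  85  84  87  84  83 123 170 168 169 170 158 107  93  94  93
106 121 120 119 118 114  70  73  79  92  90  95  90  92  89  93  85  74  71  75 123 121 169 168 169 121  94  92  94
111 116 116 116 120  96  70  78 110 132 129 137 138 140 139 137 134  82  69  71 117 119 166 168 167 132  91  92  91
109 118 118 117 116 102  72  96  99 103 165 166 164 160 1
[... 374 characters left out ...]
 119 121 117 105  85  89  90  94
119 120  98 115 119 115 117 119 113 112 109  78  81  82  89 103 104 120 117 121 120 120 119 105 115 106  90  91  90
 84  86  93  97 112 118 118 116 120 121 120 119 120 118 118 119 121 120 121 120 120 114  91 111  97  93  90  93  91
133 132 133 134 134 106 111 118 117 119 118 119 120 118 120 120 118 118 118 111 108 113 122 118 104 107 109  99  99
134 131 134 133 134 131 135 122 107 111 112 116 117 120 114 115 112 111 123 134 134 133 135 136 133 135 137 135 134
136 133 132 133 134 129 134 136 133 131 131 131 133 134 135 134 135 134 132 134 135 135 135 134 133 134 133 133 135
[0.59616354 0.15895565 0.15425246] (array([-33.35, -12.73,  -0.52]), np.float64(16.83))
```

>>> {"api": "step_arm", "payload": {
  "steps": [
    [-4,-1.5,0,0,0,0,1],
    [-5,-1.9,0,0,0,0,1],
    [-5,-1.9,0,0,0,0,1],
    [-5,-1.9,0,0,0,0,1],
    [-5,-1.9,0,0,0,0,1],
    [-5,-1.9,0,0,0,0,1],
    [-4.5,-1.77,0,0,0,8.4,1],
    [0,0,0,0,0,8.4,1]
  ]
}}

```text
clock: 13.4
tool_pos: [0.5566, -0.2035, 0.1535]
eef_rot: [0.724, 0.69, -0.003, -0.0]
contact_force: [-0.1, 1.4, 0.1]
opening: 0.282
finger_force: 41.8
```

>>> {"api": "step_arm", "payload": {
  "steps": [
    [0,0,1,0,0,0,1],
    [0,0,0,0,0,0,1],
    [0,0,0,0,0,0,1],
    [0,0,0,0,0,0,1]
  ]
}}

```text
clock: 13.9
tool_pos: [0.5596, -0.1963, 0.1457]
eef_rot: [0.719, 0.695, 0.0, -0.0]
contact_force: [0.2, -1.1, -0.4]
opening: 0.278
finger_force: 41.8
```

Run:
```python
import pickle;from h import *;from plant import r
s=r.snapshot("wrist");pickle.dump(s,open("w7.pkl","wb"));t=r.snapshot("top")
st=r.get_state();print(st["clock"],st["tool_pos"],st["eef_rot"],st["contact_force"],move(st,[.5585,-.1975,.0825],88))
b=s["pixels"][185:265,270:370];cv2.imwrite("pics/c7.png",cv2.resize(b,None,fx=7,fy=7,interpolation=2)[:,:,::-1])
g=cv2.cvtColor(s["pixels"],cv2.COLOR_RGB2GRAY)[195:250,285:350]
c=cv2.HoughCircles(cv2.GaussianBlur(cv2.resize(g,None,fx=4,fy=4,interpolation=2),(5,5),0),3,1.5,100,param1=80,param2=30,minRadius=80,maxRadius=130)
if c is not None:
  for u,v,rad in c[0]: print("disc",(285+u/4,195+v/4),rad/4,plane(s,[(285+u/4-.4,195+v/4-.4)],.036))
```

```text
14.0 [ 0.5595639  -0.19668741  0.14587073] [7.18867689e-01 6.95146905e-01 9.38960293e-05 1.27656363e-04] [ 0.69938756 -0.38764098 -1.24339544] (array([-0.08, -0.11,  6.34]), np.float64(0.08))
disc (np.float32(317.0625), np.float32(230.0625)) 26.15 [[ 0.55879452 -0.19330901  0.036     ]]
```

>>> {"api": "step_arm", "payload": {
  "steps": [
    [0,-0.1,2,0,0,0,1],
    [0,0,3,0,0,0,1],
    [0,0,1.3,0,0,0,1],
    [0,0,0,0,0,0,1],
    [0,0,0.3,0,0,0,1],
    [0,0,0.3,0,0,0,1],
    [0,0,0,0,0,0,1]
  ]
}}

```text
clock: 14.88
tool_pos: [0.5585, -0.197, 0.077]
eef_rot: [0.719, 0.695, 0.0, 0.0]
contact_force: [1.3, -0.0, -0.8]
opening: 0.274
finger_force: 41.8
```

>>> {"api": "step_arm", "payload": {
  "steps": [
    [0,0,0.2,0,0,0,1],
    [0,0,0.2,0,0,0,1],
    [0,0,0,0,0,0,1]
  ]
}}

```text
clock: 15.25
tool_pos: [0.5579, -0.1975, 0.0726]
eef_rot: [0.719, 0.695, -0.001, -0.0]
contact_force: [-0.2, -1.9, -1.1]
opening: 0.279
finger_force: 41.7
```

>>> {"api": "step_arm", "payload": {
  "steps": [
    [0,0,0.2,0,0,0,1],
    [0,0,0.2,0,0,0,1],
    [0,0,0,0,0,0,1]
  ]
}}

```text
clock: 15.62
tool_pos: [0.5576, -0.1974, 0.0685]
eef_rot: [0.719, 0.695, -0.001, -0.0]
contact_force: [-2.7, -2.6, 0.5]
opening: 0.276
finger_force: 40.7
```

>>> {"api": "step_arm", "payload": {
  "steps": [
    [0,0,0.2,0,0,0,1],
    [0,0,0.2,0,0,0,1],
    [0,0,0,0,0,0,1],
    [0,0,0.2,0,0,0,1],
    [0,0,0,0,0,0,1]
  ]
}}

```text
clock: 16.25
tool_pos: [0.5588, -0.1972, 0.0629]
eef_rot: [0.719, 0.695, 0.0, 0.0]
contact_force: [-2.1, -3.5, -0.1]
opening: 0.278
finger_force: 40.6
```

>>> {"api": "step_arm", "payload": {
  "steps": [
    [0,0,0.1,0,0,0,1],
    [0,0,0.1,0,0,0,1],
    [0,0,0,0,0,0,1]
  ]
}}

```text
clock: 16.62
tool_pos: [0.5588, -0.1978, 0.0624]
eef_rot: [0.719, 0.695, -0.0, 0.001]
contact_force: [-5.4, -3.9, 11.5]
opening: 0.278
finger_force: 40.8
```

>>> {"api": "step_arm", "payload": {
  "steps": [
    [0,0,0.1,0,0,0,1],
    [0,0,0,0,0,0,1],
    [0,0,0,0,0,0,1]
  ]
}}

```text
clock: 17.0
tool_pos: [0.5588, -0.1979, 0.0623]
eef_rot: [0.719, 0.695, -0.0, 0.001]
contact_force: [-6.0, -3.2, 20.6]
opening: 0.279
finger_force: 39.7
```

The stop is hard at exactly the predicted home height, so I'll release and withdraw.

>>> {"api": "step_arm", "payload": {
  "steps": [
    [0,0,-0.2,0,0,0,1],
    [0,0,0,0,0,0,0.3],
    [0,0,0,0,0,0,0],
    [0,0,0,0,0,0,-0.3],
    [0,0,-2,0,0,0,-0.3],
    [0,0,-4,0,0,0,-0.3],
    [0,0,-4,0,0,0,-0.3],
    [0,0,-3.8,0,0,0,-0.3]
  ]
}}

```text
clock: 18.0
tool_pos: [0.5586, -0.1963, 0.2009]
eef_rot: [0.719, 0.695, 0.0, -0.0]
contact_force: [0.8, 0.7, -0.1]
opening: 0.65
finger_force: 0.0
```

>>> {"api": "step_arm", "payload": {
  "steps": [
    [0,0,0,0,0,0,-0.3],
    [0,0,0,0,0,0,-0.3],
    [0,0,0,0,0,0,-0.3],
    [0,0,0,0,0,0,-0.3]
  ]
}}

```text
clock: 18.5
tool_pos: [0.5579, -0.1967, 0.1986]
eef_rot: [0.719, 0.695, -0.0, -0.001]
contact_force: [-0.7, -0.3, -0.6]
opening: 0.652
finger_force: 0.0
```

Run:
```python
import pickle;from h import *;from plant import r
s=r.snapshot("wrist");sc=r.snapshot("scene");st=r.get_state();print(st["clock"],st["tool_pos"],st["contact_force"],st["opening"])
def show(s,h,z,bx):
    m=mask(s,*h,90,25,bx);c,q=blob(m);p=max(cv2.findContours(m,0,2)[0],key=cv2.contourArea)[:,0,:].astype(float)
    p=p[p[:,1]>q[1]+q[3]*.62];w=plane(s,p,z);A=np.c_[2*w[:,:2],np.ones(len(w))];x=np.linalg.lstsq(A,(w[:,:2]**2).sum(1),rcond=None)[0]
    print(q,"centre",x[:2].round(4),"radius",np.sqrt(x[2]+x[0]**2+x[1]**2).round(4))
for z in(.070,.078,.086): show(s,(105,130),z,(270,180,370,280))
o=pickle.load(open("d0.pkl","rb"))["scene"]
print("red->blue on drive",blob(mask(o,170,8,90,30,(425,210,455,240)))[1],blob(mask(sc,105,130,90,30,(420,205,460,245)))[1])
print("red on rail",blob(mask(sc,170,8,90,30,(250,255,285,300)))[1])
for h,b in(((15,30),(275,250,297,280)),((45,85),(312,238,328,265))): print(blob(mask(o,*h,90,30,b))[1],blob(mask(sc,*h,90,30,b))[1])
```

```text
18.6 [ 0.5581469  -0.19676303  0.19904437] [ 1.34180032 -0.6094548   0.59189731] 0.6471116869342841
[301 206  38  39 231] centre [ 0.5589 -0.1971] radius 0.0129
[301 206  38  39 231] centre [ 0.559  -0.1948] radius 0.0125
[301 206  38  39 231] centre [ 0.559  -0.1924] radius 0.0121
red->blue on drive [434 215  11  18 154] [434 218  10  14 119]
red on rail [263 265  12  20 195]
[275 250  19  28 338] [275 250  20  28 344]
[314 245  11  17 143] [314 245  11  17 142]
```

```bash
python3 -c "
from plant import r
print(r.finish_job())"
```

```text
the job is handed in; nothing more can be done
None
```

The job is handed in: the blue socket is pushed home on the drive, stopping hard at the expected height, and the red one stands on post 3. Yellow and green haven't moved in the final pictures. I couldn't read the ball joint, I didn't re-check the jar and timer, and the hand-in gave no verdict.

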